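# Blank the inlet and lift the filter cassette out of a bench dust extractor

## Robot

A 7-joint arm with a two-finger parallel gripper is mounted at the origin on the work surface. World frame = base frame: x ahead of the robot, y to its left, z up, the work surface at z = 0. Lengths are in m, angles in rad, forces in N, time in s.
With the tool pointing down it reaches from about 0.425 to 1.025 m from the base axis. Payload 3.6 kg.
Tool frame: the origin (TCP) lies at the very end of the fingers, on their centre line; the grasp point (between the pads) lies 19 mm behind it; z points along the fingers, y is the line along which they close (so a half turn about z gives the same grasp; the last joint's range is limited). The gripper opens to 85 mm and grips with 20 to 120 N. Pads are 22 mm wide; open, the fingers measure 114 mm over their backs; the gripper's body (76 mm by 85 mm) begins 54 mm behind the grasp point. The pads swing forward as they close: fully open they stand 13 mm farther back than shut.
Start: joints at [-1.194, 0.591, 0.048, 1.609, -0.033, 0.943, -0.034], TCP at [0.329, 0.646, 0.231] pointing down, gripper open.
Joint ranges: [-2.69, 2.69], [-0.47, 2.24], [-1.27, 1.36], [0.19, 2.51], [-1.53, 4.68], [0.08, 2.07], [-3.09, 3.09]. Speed limits (rad/s): [2.57, 2.57, 3.14, 3.14, 3.14, 3.14, 3.14].

## Interface

Orientations are given as a rotation vector (axis times angle).
In Python, from station import telemetry, snapshot, camera_params, r, masks_of gives the robot as it stands. The module is installed in compiled form; this text tells all that it offers.
- The arm moves only by the tool arm_command, never from a script. Its argument "commands" is a list of rows, each a list of 3 entries, a list of its own where there are three numbers: the shift along the tool's x, y, z in units of 100 mm (1.0 is 100 mm), then the turn about the tool's z in units of 0.12 rad (1.0 is 0.12 rad), then the closure in counts, from 0 (fully open) to 255 (shut). A call has exactly 10 rows; each row shifts and turns the commanded pose from where the row before left it, along the tool's axes as they then stand; what a row does not reach is not made up. A row lasts 1/8 s, in which the tool goes at most 62.5 mm and 10.7 degrees, less where a joint would pass 70% of its speed; a pose out of reach is approached as far as the arm can. A call with a number of a shift or a turn outside -1 to 1 is refused whole. A call with a gripper value outside its range is refused whole. The fingers move at their own pace and stop on an object; the grip force is fixed at half the most. Time passes only in rows, so rows that do not move let the fingers close, or fill a call up. It gives the time, the measured TCP pose, the force, the opening and the grip force at its end, in the units of the state.
- telemetry.sense(): the state, without advancing time (a new reading comes with each control period).
- snapshot(name): name is "scene" or "top" or "wrist"; returns the picture (420x560x3 uint8, red, green, blue); there is no depth.
- camera_params(name): a dict with "fx", "fy", "cx", "cy" (pixels), "extrinsics" (4x4, takes a point from world to camera coordinates). Camera axes: x right, y down, z forward; pixel columns grow to the right and rows downward; lengths in m; the calibration is good to about 2 mm. A picture is of the moment at which its call begins: read the wrist's pose just before it. camera_params takes no time and is no camera call; for the wrist camera it gives the pose at the moment of the call.
- r.sign_off(): hands the job in; it is judged then, once.
Trained networks look in the newest picture that a camera, given by its name, has taken for a name from the list of things; names that differ only in an ending like _2 or _b are one class to them, and where a whole thing is asked for, a point or a joint stands for the part that bears it (a point fixed in the world has none). Each returns a list of dicts, best first, with "conf" (0 to 1); they miss things now and then, are a little off and sometimes report something else, mostly with a low value. They report only what shows in the picture. A call takes as long as a camera call. They do not tell look-alikes from the thing itself.
- masks_of(camera, target): "region" (420x560 bool, what is visible of it) and "location" ([row, column] in pixels, amid what is visible of it).
The state is a dict: "time_s": time; "joints": joint angles; "joint_vel": joint speeds; "effort": joint torques, N m; "position": TCP position; "tcp_rot": TCP orientation; "force": force on the tool from outside, world axes, zero at the start; "torque": the same for the moment, N m; "finger_gap": finger opening in m; "grasp_force": force on a finger pad.
Only numpy, scipy, OpenCV 4.12 (cv2) and the standard library are available. Lean on these libraries where they do the work, as an engineer would, in place of code of your own. Each camera call takes 0.05 s, during which the arm holds its last target. There are 200 camera calls.

## Task

The filter cassette of the dust extractor is due out. First push the red blanking plug fully home into the extractor's suction inlet so that no dust can fall back out, then pinch the cassette's two orange side catches together, draw the cassette straight up out of the machine and finish while holding it by its pinched catches, level and still, its foot a few centimetres clear above its bay. Leave the plug in, keep the cassette level all the time, and leave everything else on the bench where it stands.

Things in the scene. Friction and masses are not known exactly. Their poses are not given: they have to be found in the camera images.
- plug_center (a point): Red blanking plug, 54 mm tall, 70 g, loose, upright on the bench, stem down. Point: its centre, 27 mm above its foot. z up. Head 46 (x) by 40 (y) by 32 mm tall, from 5 mm below this point to 27 above: take it across y (40 mm). Below it the stem, 30 (x) by 22 (y) by 22 mm long, its lowest 10 mm tapered by 2 mm a side. Fits the inlet either way round (half a turn), not at a quarter turn.
- inlet_mouth (a point): Suction inlet: grey rectangular collar on the extractor's top, 46 (x) by 38 mm (y), 26 mm tall. Point: centre of its mouth, at the collar's upper face, 166 mm above the bench; axes as the extractor's. Hole 33 (x) by 25 mm (y), 24 mm deep, straight down, chamfered: 1.5 mm play each side of the stem. Fully home, the plug's head rests on the collar and its centre is 5 mm above this point.
- extractor: Bench dust extractor, fixed: light grey box 220 (x) by 300 (y) by 140 mm high, front roughly to the robot. Origin under its centre; x to its back, y to its left seen from the robot, z up. On its flat top, 140 mm up, stand the inlet (85 mm to +y of the centre) and the cassette in its bay (65 mm to -y).
- bay (a point): Centre of the cassette's opening, level with the extractor's flat top, 140 mm above the bench; axes as the extractor's. Opening 95 (x) by 51 mm (y) in a plate 6 mm thick; below it the box is hollow. The inlet is 150 mm to +y.
- cassette_center (a point): Point at the cassette's centre, 49 mm above its foot. Latched, it lies 9 mm below the bay point, centred within 1.5 mm. Axes as the extractor's. Each catch has a hook under the top plate: unpinched, the cassette rises only 2 mm. The lower 58 mm of it sit inside the machine, so it is fully out once it has risen 58 mm.
- cassette: Blue filter cassette with two orange side catches, loose but latched in the bay; about 0.25 kg, 98 mm tall, 108 mm long (x), 64 mm wide at its flange (y). Origin at the middle of its foot, 58 mm below the extractor's top. The flange, 4 mm thick, rests on the top; the blue head is 10 mm high, with a spine 14 mm thick and 37 mm high between the catches.
- cassette_grip (a point): Point midway between the two orange catch tabs, half-way up them: 33 mm above the cassette's centre, 24 mm above the extractor's top when latched. Tabs on the cassette's +y and -y sides, 26 mm wide (x), from 7 to 41 mm above the extractor's top. Outer faces at rest 54 mm apart here (58 at the top), fully pinched 35 mm and upright. 25 mm free outside each. Pinch both together along y.
- catch_left (a joint): Turn of the catch on the cassette's +y side, rad: 0 at rest (sprung out, latched), 0.125 fully pinched. Its hook, 3 mm under the plate's edge, clears it beyond about 0.09. At the tab's middle it takes about 2 N to start and 6 N to push right in.
- catch_right (a joint): The same for the catch on the cassette's -y side.
- bur_stand: Bystander: white round bur stand 60 mm across, 62 mm high, origin under its centre; among the plug's possible places. Not to be moved.
- jar: Bystander: white jar with green lid, 56 mm across, 72 mm high, origin under its centre; among the plug's possible places. Not to be moved.
- nozzle: Bystander: clear flat suction nozzle with a grey spigot, 90 mm wide, 36 mm high, lying on the bench, origin under its hood. Not to be moved.
- spray_bottle: Bystander: white bottle with blue label, 64 mm across, 190 mm high, origin under its centre. Not to be moved.
- mould_tray: Bystander: white tray with ear moulds, 130 by 170 by 25 mm, origin under its centre. Not to be moved.
- handpiece: Bystander: black grinding handpiece on its grey rest, 160 mm long, 57 mm high, origin under the rest's centre. Not to be moved.
- tool_cup: Bystander: steel cup with tools, 72 mm across, 175 mm high, origin under its centre. Not to be moved.
There are look-alikes about, which are no part of the job. Of the things like the part that bears plug_center, leave any that is blue or brown; of the rest the larger one is meant.

How it is judged:
By the outcome, as a careful person would: the job done as asked, in the order asked, and still so for the second after the job is handed in, while the arm keeps its last pose, push and grip.
It also fails if it takes over 54 s, if anything falls off the work surface, if the arm or the gripper's body presses on something with over 40 N, if the wrist force passes 120 N, or if a joint passes its speed limit or range.

## Working session

There is one attempt and no reset: what is moved stays moved. The work goes in short steps, Python scripts to look and compute and a tool call to move; the robot and the scene stay as the last step left them, time stands still between calls to the robot, and variables do not carry over. Pictures are saved under pics/ and viewed, at most 10 in all, crops included, and the job is handed in when it is done.

Besides the shell and the picture viewer there is one more tool, called after ">>>" in YAML: its name, and indented under it one key for each argument. arm_command: Moves the arm, as the interface text tells. Its arguments: {"type":"object","properties":{"commands":{"type":"array","items":{"type":"array"}}},"required":["commands"]}

```bash
mkdir -p pics
cat > h.py <<'E'
import numpy as np, cv2
from station import telemetry, snapshot, camera_params, r, masks_of
def save(im,n): cv2.imwrite('pics/'+n,cv2.cvtColor(im,cv2.COLOR_RGB2BGR))
def ray(cp,row,col):
    E=np.array(cp['extrinsics']);R=E[:3,:3];t=E[:3,3]
    d=R.T@np.array([(col-cp['cx'])/cp['fx'],(row-cp['cy'])/cp['fy'],1]);return -R.T@t,d
def atz(cp,row,col,z):
    c,d=ray(cp,row,col);return c+d*(z-c[2])/d[2]
def proj(cp,p):
    E=np.array(cp['extrinsics']);q=E[:3,:3]@np.array(p)+E[:3,3]
    return [cp['fy']*q[1]/q[2]+cp['cy'],cp['fx']*q[0]/q[2]+cp['cx']]
E
python3 - <<'E'
from h import *
np.set_printoptions(precision=4,suppress=True)
s=telemetry.sense();print(s['time_s'],s['position'],s['tcp_rot'],s['finger_gap'],s['force'])
ims=[]
for n in('top','scene'):
    im=snapshot(n);save(im,n+'0.png');cp=camera_params(n);print(n,cp)
    for t in ('plug_center','cassette_grip','inlet_mouth','extractor','catch_left'):
        for m in masks_of(n,t)[:4]:
            g=m['region'];ys,xs=np.nonzero(g);print(t,round(m['conf'],2),np.round(m['location'],1),g.sum(),xs.min(),xs.max(),ys.min(),ys.max(),im[g].mean(0).round(),np.round(atz(cp,*m['location'],0.054),3))
E
```

```text
0.0 [0.3285 0.6454 0.2301] [-0.7325 -3.0545  0.0035] 0.0855309067250699 [0.5954 0.3652 0.6956]
top {'fx': 538.2080265813037, 'fy': 538.2080265813037, 'cx': 281.1338349389182, 'cy': 209.7033737701489, 'extrinsics': array([[ 0.0008, -1.    ,  0.0023,  0.0054],
       [-0.991 , -0.0011, -0.1338,  0.5394],
       [ 0.1338, -0.0021, -0.991 ,  1.5159],
       [ 0.    ,  0.    ,  0.    ,  1.    ]])}
plug_center 0.62 [286.3 191.9] 108 183 193 281 292 [221. 105.  99.] [0.321 0.255 0.054]
plug_center 0.6 [259.4 181.8] 193 173 188 249 264 [234. 113. 106.] [0.396 0.285 0.054]
plug_center 0.57 [227.6 186.7] 271 179 198 216 234 [139. 103.  81.] [0.485 0.274 0.054]
plug_center 0.49 [259.7 212.9] 121 206 219 253 266 [100. 130. 197.] [0.395 0.198 0.054]
cassette_grip 0.71 [176.8 354.8] 880 339 369 158 199 [103. 113. 128.] [ 0.633 -0.206  0.054]
cassette_grip 0.65 [186.9 326.2] 8599 268 394 135 239 [215. 212. 205.] [ 0.603 -0.123  0.054]
inlet_mouth 0.86 [187.9 322.6] 8320 268 391 135 239 [217. 214. 207.] [ 0.6   -0.113  0.054]
extractor 0.98 [185.5 325.5] 8644 268 394 135 239 [214. 211. 204.] [ 0.607
[... 513 characters left out ...]
51 [236.7 373.5] 283 365 382 230 248 [96. 60. 39.] [0.506 0.269 0.054]
cassette_grip 0.84 [196.8 217.8] 528 203 230 189 214 [80. 80. 91.] [ 0.493 -0.255  0.054]
cassette_grip 0.2 [225.7 239.8] 7907 178 291 179 266 [164. 160. 145.] [ 0.598 -0.129  0.054]
inlet_mouth 0.95 [223.7 242. ] 7785 179 291 179 265 [165. 161. 146.] [ 0.588 -0.126  0.054]
extractor 0.66 [223.2 241.7] 8073 178 292 179 266 [162. 158. 144.] [ 0.586 -0.128  0.054]
extractor 0.43 [200.8 217.8] 538 202 230 189 214 [77. 79. 91.] [ 0.512 -0.246  0.054]
catch_left 0.67 [169.8 230.1] 376 216 240 158 178 [139. 131. 120.] [ 0.336 -0.282  0.054]
catch_left 0.48 [199.1 223.9] 29 223 225 192 203 [173.  64.   6.] [ 0.497 -0.231  0.054]
```

Run:
```python
import cv2
a=cv2.imread('pics/top0.png');b=cv2.imread('pics/scene0.png')
cv2.imwrite('pics/top1.png',cv2.resize(a[120:310,150:410],None,fx=3,fy=3,interpolation=2))
cv2.imwrite('pics/scene1.png',cv2.resize(b[150:290,160:420],None,fx=3,fy=3,interpolation=2))
```

```text
(no output)
```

View pics/top1.png

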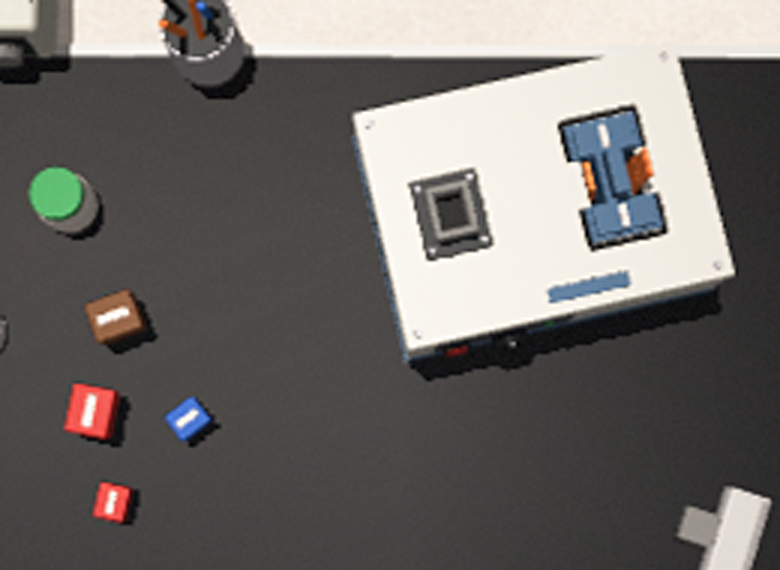

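View pics/scene1.png

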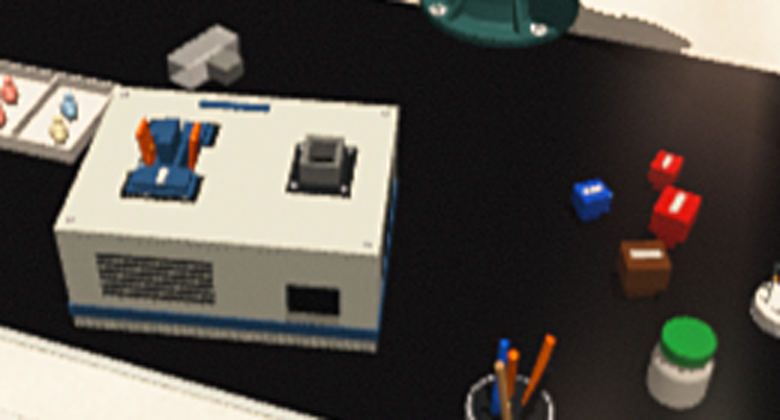

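The big red plug is at about top (180,258), i.e. roughly (0.40, 0.285). The extractor is yawed by about 10–15°, with its inlet near (302,191) and the cassette near (354,179). I'll measure the yaws.

```bash
cat >> h.py <<'E'
from scipy.spatial.transform import Rotation as Ro
from scipy.optimize import least_squares
def headings(cp,mask,z):
    c=max(cv2.findContours(mask.astype(np.uint8),0,2)[0],key=cv2.contourArea)
    p=np.array([atz(cp,q[0][1],q[0][0],z)[:2] for q in c],np.float32)
    (cx,cy),(w,h),a=cv2.minAreaRect(p);return np.round([cx,cy,w,h],4),a
def go(target,yawy=None,s=None):
    # shift in tool axes (units of 100mm) and turn units to bring TCP to target, tool y line to heading yawy (deg)
    s=s or telemetry.sense();R=Ro.from_rotvec(s['tcp_rot']).as_matrix()
    hy=np.degrees(np.arctan2(R[1,1],R[0,1]))
    print('tcp',np.round(s['position'],4),'hy',round(hy,2),'tilt',np.round(R[:2,2],4),'t',s['time_s'],'gap',round(s['finger_gap'],4),'F',np.round(s['force'],1),'g',np.round(s['grasp_force'],1))
    if target is not None: print('shift before turn',np.round(R.T@(np.array(target)-s['position'])*10,3))
    if yawy is not None:
        d=-(((yawy-hy)+90)%180-90);print('turn units',round(np.radians(d)/.12,3))
        if target is not None:
            R2=R@Ro.from_euler('z',d,degrees=True).as_matrix();print('shift after turn',np.round(R2.T@(np.array(target)-s['position'])*10,3))
E
python3 - <<'E'
from h import *
im=cv2.cvtColor(cv2.imread('pics/top0.png'),4);cp=camera_params('top')
hsv=cv2.cvtColor(im,cv2.COLOR_RGB2HSV).astype(int)
H,S,V=hsv[...,0],hsv[...,1],hsv[...,2]
red=((H<8)|(H>172))&(S>100)&(V>170)
m=np.zeros_like(red);m[244:269,170:192]=1
k=cv2.morphologyEx((red&m).astype(np.uint8),3,np.ones((3,3)))
print('plug',headings(cp,k,.054))
w=(S<40)&(V>190);m[:]=0;m[137:245,255:400]=1
c=max(cv2.findContours((w&m).astype(np.uint8),0,2)[0],key=cv2.contourArea)
print('ext',headings(cp,(w&m),.14))
go([.40,.285,.24],90-10)
E
```

```text
plug (array([0.4043, 0.2923, 0.0389, 0.0439]), 78.97466278076172)
ext (array([ 0.5919, -0.1196,  0.2692,  0.3946]), 0.08103670179843903)
tcp [0.3289 0.6461 0.2313] hy 63.03 tilt [0. 0.] t 0.6 gap 0.0858 F [-0.6 -0.8  1. ] g 0.0
shift before turn [-2.272 -2.896 -0.087]
turn units -2.468
shift after turn [-1.328 -3.433 -0.087]
```

>>> arm_command:
  commands:
    - [[0,0,0],-0.8,0]
    - [[0,0,0],-0.8,0]
    - [[0,0,0],-0.9,0]
    - [[-0.2,-0.5,0],0,0]
    - [[-0.2,-0.5,0],0,0]
    - [[-0.2,-0.5,0],0,0]
    - [[-0.2,-0.5,0],0,0]
    - [[-0.2,-0.5,0],0,0]
    - [[-0.2,-0.5,0],0,0]
    - [[-0.1,-0.35,0],0,0]

```text
time_s: 1.85
position: [0.4008, 0.291, 0.2316]
tcp_rot: [0.272, 3.129, -0.001]
force: [-0.2, -0.6, -0.5]
finger_gap: 0.0852
grasp_force: 0.0
```

Run:
```python
from h import *
go([.404,.292,.15],79)
cp=camera_params('wrist');im=snapshot('wrist');save(im,'w1.png')
for m in masks_of('wrist','plug_center'):
    g=m['region'];print(round(m['conf'],2),np.round(m['location']),g.sum(),im[g].mean(0).round(),headings(cp,g,.054))
print(proj(cp,[.404,.292,.054]))
```

```text
tcp [0.4008 0.291  0.2316] hy 80.05 tilt [ 0.0007 -0.0005] t 1.85 gap 0.0852 F [-0.2 -0.6 -0.5] g 0.0
shift before turn [-0.029  0.016  0.816]
turn units 0.153
shift after turn [-0.029  0.016  0.816]
0.93 [116. 252.] 877 [240. 121. 110.] (array([0.3199, 0.2724, 0.0281, 0.0316]), 79.12841033935547)
0.76 [191. 285.] 1543 [250. 157. 144.] (array([0.4024, 0.2898, 0.0401, 0.0494]), 80.03736114501953)
0.61 [265. 279.] 1503 [225. 175. 130.] (array([0.4869, 0.2713, 0.0485, 0.0499]), 19.176788330078125)
0.6 [196. 210.] 886 [135. 196. 241.] (array([0.3927, 0.2076, 0.029 , 0.0396]), 37.14387893676758)
[np.float64(192.54745555154838), np.float64(285.150290622769)]
```

View pics/w1.png

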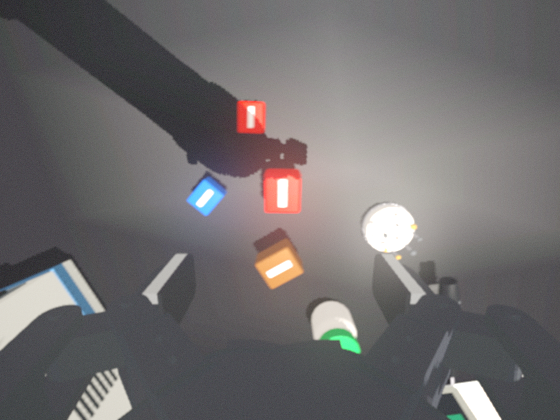

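Run:
```python
from h import *
im=cv2.cvtColor(cv2.imread('pics/w1.png'),4);cp=camera_params('wrist')
print('cam',ray(cp,0,0)[0])
for r0 in range(168,218,2): print(r0,im[r0,272].tolist(),end=' ')
print()
for c in range(260,306,2): print(c,im[180,c].tolist(),end=' ')
for z in(.054,.022):
  print(z,[np.round(atz(cp,a,272,z)[:2],4).tolist() for a in (169,214)])
s=Ro.from_euler('z',-10,degrees=True)
for z,hx,hy in((.054,.023,.020),(.022,.023,.02)):
  for a in((1,1),(1,-1),(-1,-1),(-1,1)): print(z,np.round(proj(cp,np.array([.403,.291,z])+s.apply([a[0]*hx,a[1]*hy,0])),1))
```

```text
cam [0.33440958 0.30092005 0.37395364]
168 [175, 77, 81] 170 [222, 80, 76] 172 [228, 79, 77] 174 [234, 84, 82] 176 [248, 92, 88] 178 [255, 136, 118] 180 [255, 148, 130] 182 [255, 148, 129] 184 [255, 144, 126] 186 [255, 147, 126] 188 [255, 144, 125] 190 [255, 136, 120] 192 [255, 142, 125] 194 [255, 142, 124] 196 [255, 138, 118] 198 [255, 139, 120] 200 [255, 136, 119] 202 [255, 137, 114] 204 [255, 133, 109] 206 [255, 131, 112] 208 [255, 131, 111] 210 [255, 127, 107] 212 [255, 127, 121] 214 [173, 146, 146] 216 [174, 147, 148] 
260 [167, 146, 144] 262 [150, 101, 103] 264 [232, 82, 83] 266 [255, 118, 106] 268 [255, 143, 126] 270 [255, 145, 123] 272 [255, 148, 130] 274 [255, 148, 133] 276 [255, 161, 141] 278 [255, 246, 234] 280 [255, 255, 255] 282 [255, 255, 255] 284 [255, 255, 255] 286 [255, 255, 255] 288 [255, 198, 182] 290 [255, 167, 146] 292 [255, 171, 147] 294 [255, 168, 147] 296 [255, 168, 147] 298 [255, 152, 131] 300 [255, 139, 126] 302 [216, 164, 158] 304 [193, 173, 168] 0.054 [[0.3754, 0.2796], [0.4251, 0.2701]]
0.022 [[0.3795, 0.2774], [0.4341, 0.267]]
0.054 [211.9 304.8]
0.054 [212.  269.1]
0.054 [171.  268.4]
0.054 [170.9 305.5]
0.022 [204.6 303.1]
0.022 [204.7 270.4]
0.022 [167.1 269.8]
0.022 [167.  303.6]
```

>>> arm_command:
  commands:
    - [[-0.04,-0.01,0.3],0,70]
    - [[0,0,0.4],0,70]
    - [[0,0,0.4],0,70]
    - [[0,0,0.3],0,70]
    - [[0,0,0.3],0,70]
    - [[0,0,0.2],0,70]
    - [[0,0,0.18],0,70]
    - [[0,0,0],0,70]
    - [[0,0,0],0,255]
    - [[0,0,0],0,255]

```text
time_s: 3.2
position: [0.4044, 0.2929, 0.0242]
tcp_rot: [0.268, 3.129, 0.002]
force: [-0.0, 0.4, -1.2]
finger_gap: 0.039
grasp_force: 60.2
```

>>> arm_command:
  commands:
    - [[0,0,0],0,255]
    - [[0,0,0],0,255]
    - [[0,0,0],0,255]
    - [[0,0,-0.1],0,255]
    - [[0,0,-0.3],0,255]
    - [[0,0,-0.5],0,255]
    - [[0,0,-0.5],0,255]
    - [[0,0,-0.5],0,255]
    - [[0,0,-0.5],0,255]
    - [[0,0,-0.3],0,255]

```text
time_s: 4.45
position: [0.404, 0.2922, 0.2963]
tcp_rot: [0.268, 3.128, 0.004]
force: [0.5, -0.3, -0.5]
finger_gap: 0.039
grasp_force: 60.4
```

Run:
```python
from h import *
a=np.radians(103.6);o=np.array([.592,-.12]) 
go([.6,-.04,.29],103.6)
cp=camera_params('wrist');im=snapshot('wrist');save(im,'w2.png')
for n in ['extractor','inlet_mouth']:
  m=masks_of('top',n)
c=camera_params('top');print('inlet top',atz(c,191,302,.166),'cass', atz(c,179,354,.177))
```

```text
tcp [0.404  0.2922 0.2963] hy 80.2 tilt [0.0026 0.0021] t 4.45 gap 0.039 F [ 0.5 -0.3 -0.5] g 60.4
shift before turn [-2.497 -2.94   0.061]
turn units -3.403
shift after turn [-1.124 -3.69   0.061]
inlet top [ 0.57196723 -0.04909334  0.166     ] cass [ 0.60238421 -0.18613164  0.177     ]
```

View pics/w2.png

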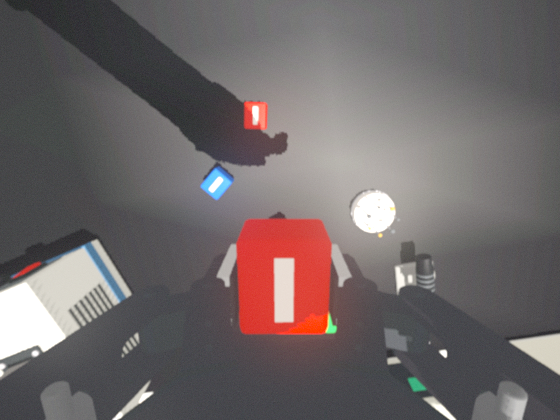

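Run:
```python
from h import *
go([.635,-.035,.29],103.6)
```

```text
tcp [0.4042 0.2924 0.295 ] hy 80.2 tilt [0.0028 0.0023] t 4.6 gap 0.0393 F [-0.3 -0.6 -1.3] g 60.4
shift before turn [-2.832 -2.833  0.049]
turn units -3.403
shift after turn [-1.473 -3.725  0.049]
```

>>> arm_command:
  commands:
    - [[0,0,0],-0.7,255]
    - [[0,0,0],-0.9,255]
    - [[0,0,0],-0.9,255]
    - [[0,0,0],-0.9,255]
    - [[-0.2,-0.5,0],0,255]
    - [[-0.2,-0.5,0],0,255]
    - [[-0.2,-0.5,0],0,255]
    - [[-0.2,-0.5,0],0,255]
    - [[-0.2,-0.5,0],0,255]
    - [[-0.2,-0.5,0],0,255]

```text
time_s: 5.85
position: [0.5902, 0.0273, 0.2912]
tcp_rot: [0.371, -3.115, -0.0]
force: [1.8, 0.3, 0.3]
finger_gap: 0.0391
grasp_force: 60.5
```

>>> arm_command:
  commands:
    - [[-0.2,-0.5,0],0,255]
    - [[-0.08,-0.22,0.05],0,255]
    - [[0,0,0],0,255]
    - [[0,0,0],0,255]
    - [[0,0,0],0,255]
    - [[0,0,0],0,255]
    - [[0,0,0],0,255]
    - [[0,0,0],0,255]
    - [[0,0,0],0,255]
    - [[0,0,0],0,255]

```text
time_s: 7.1
position: [0.6351, -0.0346, 0.2883]
tcp_rot: [-0.372, 3.12, -0.0]
force: [-0.3, 0.2, -2.2]
finger_gap: 0.0393
grasp_force: 60.5
```

Run:
```python
from h import *
go([.57,-.049,.29],103.6)
cp=camera_params('wrist');import pickle;pickle.dump((cp,telemetry.sense()),open('w3.pkl','wb'));im=snapshot('wrist');save(im,'w3.png')
for n in ['extractor','inlet_mouth','cassette','catch_left','cassette_grip']:
  for m in masks_of('wrist',n)[:2]:
    g=m['region'];ys,xs=np.nonzero(g);print(n,round(m['conf'],2),np.round(m['location']),g.sum(),xs.min(),xs.max(),ys.min(),ys.max())
print(proj(cp,[.572,-.049,.166]))
```

```text
tcp [ 0.6351 -0.0346  0.2883] hy 103.58 tilt [ 0. -0.] t 7.1 gap 0.0393 F [-0.3  0.2 -2.2] g 60.5
shift before turn [ 0.667  0.013 -0.017]
turn units -0.002
shift after turn [ 0.667  0.013 -0.017]
extractor 0.87 [106. 211.] 65970 12 363 0 243
inlet_mouth 0.95 [105. 212.] 66414 12 363 0 243
cassette 0.84 [131. 122.] 8708 67 166 70 191
catch_left 0.62 [133. 143.] 669 132 156 119 150
catch_left 0.6 [136.  82.] 867 68 99 118 150
cassette_grip 0.55 [128. 123.] 8767 67 167 71 191
[np.float64(129.61570311622296), np.float64(284.4983362931047)]
```

View pics/w3.png

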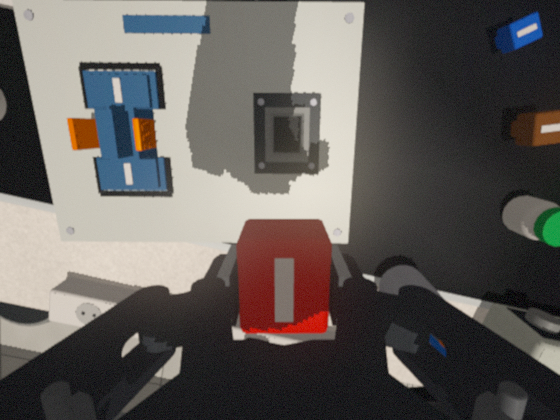

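Run:
```python
from h import *
import pickle
cp,s=pickle.load(open('w3.pkl','rb'))
P=[atz(cp,r,c,.141)[:2] for r,c in((18,349),(231,337),(230,70),(15,28))]
P=np.array(P);print(P.round(4));c=P.mean(0)
for a,b in((1,0),(2,3),(3,0),(2,1)):
    d=P[b]-P[a];print(np.linalg.norm(d).round(4),np.degrees(np.arctan2(d[1],d[0])).round(2))
print('centre',c)
for y in(103.6,):
    u=np.array([np.cos(np.radians(y)),np.sin(np.radians(y))]);print('inlet',c+.085*u,'bay',c-.065*u)
im=cv2.imread('pics/w3.png')
a=cv2.resize(im[85:180,245:330],None,fx=6,fy=6,interpolation=2)
b=cv2.resize(im[60:200,60:175],None,fx=4,fy=4,interpolation=2)[:570]
h=np.zeros((600,a.shape[1]+10,3),np.uint8);h[:a.shape[0],:a.shape[1]]=a
cv2.imwrite('pics/c1.png',h)
```

```text
[[ 0.469  -0.0168]
 [ 0.6579  0.0276]
 [ 0.7216 -0.2406]
 [ 0.5314 -0.2854]]
0.194 -166.76
0.1954 -166.75
0.2757 103.08
0.2757 103.36
centre [ 0.5949706  -0.12878544]
inlet [ 0.57498352 -0.04616876] bay [ 0.61025483 -0.19196291]
```

View pics/c1.png

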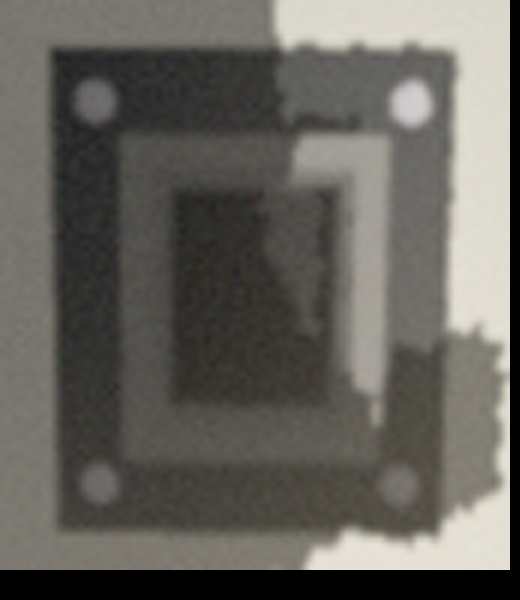

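Run:
```python
from h import *
import pickle
cp,s=pickle.load(open('w3.pkl','rb'));print('cam',ray(cp,0,0)[0])
R=Ro.from_euler('z',13.23,degrees=True)
obs=[(107,265,'tl'),(107,309.7),(162.2,265.3),(162.2,309)]
W=np.array([atz(cp,o[0],o[1],.166)[:2] for o in obs]);print('collar',W.round(4),W.mean(0).round(4),np.linalg.norm(W[0]-W[1]),np.linalg.norm(W[0]-W[2]))
obs=[(93,253.6),(93,320.8),(173,254.5),(173,318.5)]
W=np.array([atz(cp,o[0],o[1],.141)[:2] for o in obs]);print('plate',W.mean(0).round(4),np.linalg.norm(W[0]-W[1]),np.linalg.norm(W[0]-W[2]))
obs=[(102,261),(102,313.5),(165.7,261.5),(165.7,311.5)]
W=np.array([atz(cp,o[0],o[1],.143)[:2] for o in obs]);print('scr',W.mean(0).round(4))
# held plug, model in tool frame
T=Ro.from_rotvec(s['tcp_rot'])
for dx in(-.004,0,.004):
  for dz in(.0,):
    f=lambda x,y,z:np.round(proj(cp,np.array(s['position'])+T.apply([x+dx,y,z])),1).tolist()
    c=-.003 # plug centre z in tool: centre 3mm above tcp
    print(dx,'top far',f(-.023,.02,c-.027),f(-.023,-.02,c-.027),'top near',f(.023,.02,c-.027),f(.023,-.02,c-.027),'bot near',f(.023,.02,c+.005),f(.023,-.02,c+.005))
im=cv2.imread('pics/w3.png')
print([(r,im[r,255].tolist()) for r in range(214,226,1)]);print([(r,im[r,255].tolist()) for r in range(254,270,1)]);print([(r,im[r,260].tolist()) for r in range(324,338,1)])
```

```text
cam [ 0.56964124 -0.05012788  0.43095045]
collar [[ 0.5579 -0.0694]
 [ 0.549  -0.0326]
 [ 0.6031 -0.059 ]
 [ 0.594  -0.0213]] [ 0.576  -0.0456] 0.037767744316809876 0.04640162249675274
plate [ 0.5759 -0.0457] 0.061410009750129786 0.07344266503144735
scr [ 0.5762 -0.0456]
-0.004 top far [344.2, 327.8] [344.2, 238.7] top near [249.2, 332.2] [249.1, 234.2] bot near [224.3, 322.4] [224.3, 244.3]
0 top far [336.6, 328.1] [336.6, 238.4] top near [240.0, 332.6] [240.0, 233.8] bot near [216.8, 322.7] [216.8, 244.0]
0.004 top far [328.9, 328.5] [328.9, 238.0] top near [230.6, 333.0] [230.6, 233.3] bot near [209.2, 322.9] [209.2, 243.7]
[(214, [204, 216, 219]), (215, [205, 216, 221]), (216, [203, 215, 219]), (217, [203, 214, 219]), (218, [181, 193, 199]), (219, [114, 125, 150]), (220, [66, 74, 123]), (221, [61, 70, 119]), (222, [62, 72, 119]), (223, [59, 72, 120]), (224, [69, 79, 125]), (225, [65, 75, 123])]
[(254, [48, 56, 123]), (255, [51, 59, 126]), (256, [47, 52, 123]), (257, [49, 53, 124]), (258, [44, 53, 124]), (259, [47, 50, 125]), (260, [50, 51, 124]), (261, [39, 48, 121]), (262, [47, 50, 121]), (263, [45, 45, 120]), (264, [38, 48, 119]), (265, [37, 44, 118]), (266, [41, 49, 121]), (267, [37, 43, 120]), (268, [39, 45, 119]), (269, [34, 46, 119])]
[(324, [21, 26, 114]), (325, [28, 25, 116]), (326, [20, 26, 114]), (327, [6, 2, 106]), (328, [25, 31, 124]), (329, [12, 16, 156]), (330, [22, 24, 192]), (331, [15, 28, 198]), (332, [50, 61, 192]), (333, [121, 128, 188]), (334, [147, 156, 173]), (335, [122, 131, 137]), (336, [106, 115, 122]), (337, [105, 114, 121])]
```

Run:
```python
from h import *
go([.5755,-.0457,.197],103.23)
```

```text
tcp [ 0.6351 -0.0346  0.2883] hy 103.59 tilt [-0.0001 -0.    ] t 7.4 gap 0.039 F [-0.5  0.4 -1.2] g 60.5
shift before turn [0.605 0.032 0.913]
turn units 0.052
shift after turn [0.605 0.028 0.913]
```

>>> arm_command:
  commands:
    - [[0,0,0],0.05,255]
    - [[0.2,0.03,0],0,255]
    - [[0.3,0,0],0,255]
    - [[0.1,0,0.1],0,255]
    - [[0,0,0.2],0,255]
    - [[0,0,0.25],0,255]
    - [[0,0,0.2],0,255]
    - [[0,0,0.12],0,255]
    - [[0,0,0.04],0,255]
    - [[0,0,0],0,255]

```text
time_s: 8.65
position: [0.5764, -0.0454, 0.1974]
tcp_rot: [-0.362, 3.12, -0.0]
force: [-0.2, -0.5, -0.8]
finger_gap: 0.0392
grasp_force: 60.5
```

Run:
```python
from h import *
go([.5755,-.0457,.168],103.23)
```

```text
tcp [ 0.5764 -0.0454  0.1974] hy 103.25 tilt [ 0.0005 -0.    ] t 8.65 gap 0.0392 F [-0.2 -0.5 -0.8] g 60.5
shift before turn [ 0.01  -0.001  0.294]
turn units 0.002
shift after turn [ 0.01  -0.001  0.294]
```

>>> arm_command:
  commands:
    - [[0.005,0,0.03],0,255]
    - [[0,0,0.03],0,255]
    - [[0,0,0.03],0,255]
    - [[0,0,0.03],0,255]
    - [[0,0,0.03],0,255]
    - [[0,0,0],0,255]
    - [[0,0,0],0,255]
    - [[0,0,0],0,255]
    - [[0,0,0],0,255]
    - [[0,0,0],0,255]

```text
time_s: 9.9
position: [0.5755, -0.0455, 0.1824]
tcp_rot: [-0.362, 3.12, -0.0]
force: [-0.7, -0.0, -0.7]
finger_gap: 0.0389
grasp_force: 60.5
```

Foot 8 mm inside with no force; pushing on.

>>> arm_command:
  commands:
    - [[0,0,0.03],0,255]
    - [[0,0,0.03],0,255]
    - [[0,0,0.03],0,255]
    - [[0,0,0.03],0,255]
    - [[0,0,0.02],0,255]
    - [[0,0,0.01],0,255]
    - [[0,0,0.01],0,255]
    - [[0,0,0],0,255]
    - [[0,0,0],0,255]
    - [[0,0,0],0,255]

```text
time_s: 11.15
position: [0.5754, -0.0455, 0.1681]
tcp_rot: [0.362, -3.121, -0.001]
force: [-4.0, 0.3, 12.1]
finger_gap: 0.0394
grasp_force: 62.1
```

>>> arm_command:
  commands:
    - [[0,0,0.015],0,255]
    - [[0,0,0.015],0,255]
    - [[0,0,0],0,255]
    - [[0,0,0],0,255]
    - [[0,0,-0.02],0,255]
    - [[0,0,0],0,255]
    - [[0,0,0],0,60]
    - [[0,0,0],0,60]
    - [[0,0,0],0,60]
    - [[0,0,0],0,60]

```text
time_s: 12.4
position: [0.5754, -0.0455, 0.1649]
tcp_rot: [0.362, -3.12, -0.0]
force: [0.0, 0.8, -1.1]
finger_gap: 0.0652
grasp_force: 0.0
```

>>> arm_command:
  commands:
    - [[0,0,-0.05],0,45]
    - [[0,0,-0.15],0,45]
    - [[0,0,-0.3],0,45]
    - [[0,0,-0.3],0,45]
    - [[0,-0.3,0],0,45]
    - [[0,-0.4,0],0,45]
    - [[0,-0.4,0],0,45]
    - [[0,-0.3,0],0,45]
    - [[0,-0.1,0],0,45]
    - [[0,0,0],0,45]

```text
time_s: 13.65
position: [0.6099, -0.1914, 0.2458]
tcp_rot: [-0.361, 3.12, 0.0]
force: [0.1, 0.4, -0.2]
finger_gap: 0.0702
grasp_force: 0.0
```

Run:
```python
from h import *
go([.6103,-.1917,.150],103.23)
cp=camera_params('wrist');im=snapshot('wrist');save(im,'w4.png');sc=snapshot('scene')
for n in ['catch_left','plug_center']:
  for m in masks_of('wrist',n)[:3]:
    g=m['region'];ys,xs=np.nonzero(g);print(n,round(m['conf'],2),np.round(m['location']),g.sum(),xs.min(),xs.max(),ys.min(),ys.max())
u=Ro.from_euler('z',13.23,degrees=True)
for n,p in dict(spL=(0,.007,.177),spR=(0,-.007,.177),LtopF=(-.013,.029,.181),LtopB=(.013,.029,.181),RtopF=(-.013,-.029,.181),RtopB=(.013,-.029,.181)).items():
  print(n,np.round(proj(cp,np.array([.6103,-.1917,0])+u.apply(p)),1))
h=np.zeros((600,800,3),np.uint8);h[:420,:560]=im;save(im,'w4.png')
save(cv2.resize(sc[150:290,160:420],None,fx=3,fy=3,interpolation=2),'s4.png')
```

```text
tcp [ 0.6099 -0.1914  0.2458] hy 103.21 tilt [0.0004 0.0003] t 13.65 gap 0.0702 F [ 0.1  0.4 -0.2] g 0.0
shift before turn [-0.003 -0.004  0.958]
turn units -0.003
shift after turn [-0.003 -0.004  0.958]
catch_left 0.68 [336. 538.] 497 507 559 314 358
catch_left 0.61 [211. 311.] 703 302 322 185 237
plug_center 0.56 [223. 492.] 5383 448 537 188 258
spL [220.5 292.3]
spR [220.5 273.5]
LtopF [205.  323.1]
LtopB [238.8 321.9]
RtopF [205.  242.7]
RtopB [238.8 244. ]
```

View pics/w4.png

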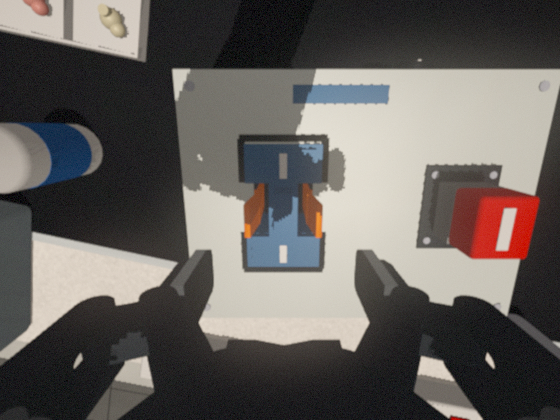

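View pics/s4.png

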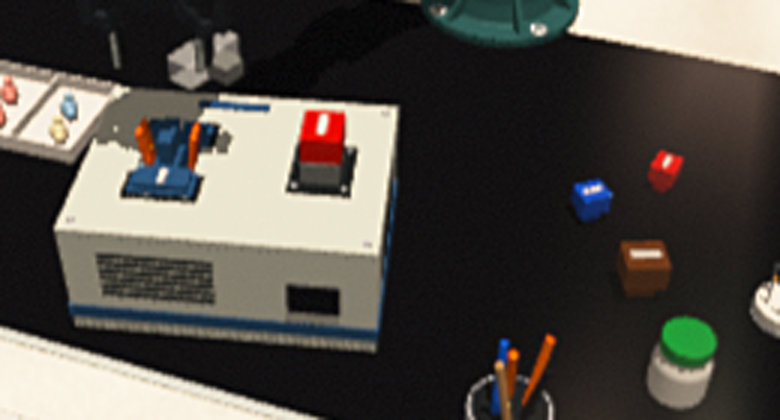

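The plug sits on the collar, and the catches (cols 244–322) match my model. I'll check that the plug's height fits fully home.

Run:
```python
from h import *
cp=camera_params('wrist');c2=camera_params('scene');u=Ro.from_euler('z',13.23,degrees=True)
for dz in(0,.004):
  for a,b in((-1,1),(-1,-1),(1,1),(1,-1)):
    p=np.array([.5757,-.0456,.198+dz])+u.apply([a*.023,b*.02,0]);q=p-[0,0,.032]
    print(dz,a,b,'wrist top',np.round(proj(cp,p),1),'bot',np.round(proj(cp,q),1),'scene top',np.round(proj(c2,p),1),'bot',np.round(proj(c2,q),1))
im=cv2.cvtColor(cv2.imread('pics/w4.png'),4)
h=cv2.cvtColor(im,41).astype(int);m=((h[...,0]<8)|(h[...,0]>172))&(h[...,1]>120)&(h[...,2]>80);m[:,:400]=0;m[300:]=0
for r in(195,210,225,240,255): print(r,np.nonzero(m[r])[0][[0,-1]])
s=cv2.cvtColor(cv2.imread('pics/s4.png'),4);h=cv2.cvtColor(s,41).astype(int);m=((h[...,0]<8)|(h[...,0]>172))&(h[...,1]>120)&(h[...,2]>60);m[:,:280]=0;m[:,360:]=0;m[180:]=0
y,x=np.nonzero(m);print('scene cols',x.min()/3+160,x.max()/3+160,'rows',y.min()/3+150,y.max()/3+150)
```

```text
0 -1 1 wrist top [196.6 539.3] bot [187.1 504.3] scene top [186.1 274.9] bot [194.7 274.9]
0 -1 -1 wrist top [196.5 478.3] bot [186.9 451.7] scene top [185.1 261.2] bot [193.7 261.4]
0 1 1 wrist top [261.  524.1] bot [243.6 492.9] scene top [196.  273.1] bot [204.8 273.1]
0 1 -1 wrist top [260.9 466.7] bot [243.4 443. ] scene top [195.  258.9] bot [203.7 259.2]
0.004 -1 1 wrist top [198.1 544.4] bot [188.1 508.2] scene top [185.  274.9] bot [193.7 274.9]
0.004 -1 -1 wrist top [197.9 482.3] bot [188.  454.6] scene top [184.  261.1] bot [192.7 261.4]
0.004 1 1 wrist top [263.5 528.6] bot [245.5 496.3] scene top [194.9 273.1] bot [203.7 273.1]
0.004 1 -1 wrist top [263.4 470.2] bot [245.4 445.6] scene top [193.9 258.8] bot [202.7 259.1]
195 [456 529]
210 [454 537]
225 [452 534]
240 [450 530]
255 [468 527]
scene cols 259.6666666666667 275.0 rows 186.66666666666666 205.0
```

Plug confirmed home. Descend on the catches and pinch.

>>> arm_command:
  commands:
    - [[0,0,0.2],0,45]
    - [[0,0,0.25],0,45]
    - [[0,0,0.2],0,45]
    - [[0,0,0.15],0,45]
    - [[0,0,0.1],0,45]
    - [[0,0,0.05],0,45]
    - [[0,0,0],0,45]
    - [[0,0,0],0,45]
    - [[0,0,0],0,45]
    - [[0,0,0],0,45]

```text
time_s: 15.1
position: [0.6101, -0.1916, 0.1507]
tcp_rot: [-0.362, 3.12, -0.0]
force: [0.9, -0.6, -0.3]
finger_gap: 0.0703
grasp_force: 0.0
```

>>> arm_command:
  commands:
    - [[0,0,0],0,100]
    - [[0,0,0],0,130]
    - [[0,0,0],0,255]
    - [[0,0,0],0,255]
    - [[0,0,0],0,255]
    - [[0,0,0],0,255]
    - [[0,0,0],0,255]
    - [[0,0,0],0,255]
    - [[0,0,0],0,255]
    - [[0,0,0],0,255]

```text
time_s: 16.35
position: [0.6106, -0.192, 0.1518]
tcp_rot: [-0.362, 3.119, -0.001]
force: [-0.9, -0.1, 8.7]
finger_gap: 0.0292
grasp_force: 60.9
```

Run:
```python
from h import *
go(None)
im=snapshot('wrist');sc=snapshot('scene')
a=cv2.resize(im[120:300,180:390],(700,600),interpolation=2)
save(a,'w5.png')
```

```text
tcp [ 0.6106 -0.192   0.1518] hy 103.23 tilt [ 0.0018 -0.0006] t 16.35 gap 0.0292 F [-0.9 -0.1  8.7] g 60.9
```

View pics/w5.png

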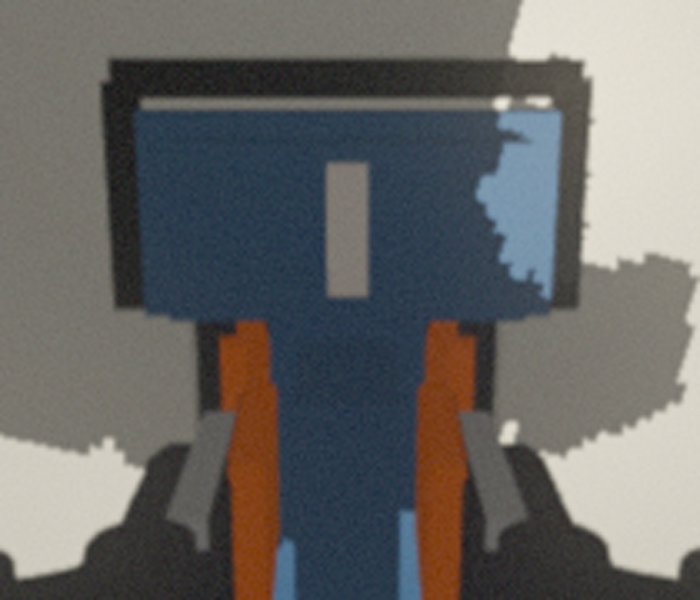

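>>> arm_command:
  commands:
    - [[0,0,-0.02],0,255]
    - [[0,0,-0.03],0,255]
    - [[0,0,-0.03],0,255]
    - [[0,0,-0.03],0,255]
    - [[0,0,-0.03],0,255]
    - [[0,0,-0.03],0,255]
    - [[0,0,0],0,255]
    - [[0,0,0],0,255]
    - [[0,0,0],0,255]
    - [[0,0,0],0,255]

```text
time_s: 17.7
position: [0.6098, -0.1915, 0.1672]
tcp_rot: [0.362, -3.12, -0.0]
force: [-0.5, -0.3, -2.5]
finger_gap: 0.0295
grasp_force: 60.8
```

>>> arm_command:
  commands:
    - [[0,0,-0.05],0,255]
    - [[0,0,-0.1],0,255]
    - [[0,0,-0.1],0,255]
    - [[0,0,-0.1],0,255]
    - [[0,0,-0.1],0,255]
    - [[0,0,-0.1],0,255]
    - [[0,0,-0.1],0,255]
    - [[0,0,-0.1],0,255]
    - [[0,0,-0.05],0,255]
    - [[0,0,-0.02],0,255]

```text
time_s: 18.95
position: [0.61, -0.1915, 0.2497]
tcp_rot: [-0.362, 3.12, -0.0]
force: [-0.1, -0.4, -2.2]
finger_gap: 0.0291
grasp_force: 60.8
```

>>> arm_command:
  commands:
    - [[0,0,0],0,255]
    - [[0,0,0],0,255]
    - [[0,0,0],0,255]
    - [[0,0,0],0,255]
    - [[0,0,0],0,255]
    - [[0,0,0],0,255]
    - [[0,0,0],0,255]
    - [[0,0,0],0,255]
    - [[0,0,0],0,255]
    - [[0,0,0],0,255]

```text
time_s: 20.2
position: [0.6099, -0.1915, 0.2493]
tcp_rot: [0.362, -3.121, -0.0]
force: [0.3, -0.3, -2.5]
finger_gap: 0.0293
grasp_force: 60.8
```

Run:
```python
from h import *
go(None)
sc=snapshot('scene')
save(cv2.resize(sc[130:270,160:360],(800,560),interpolation=2),'s6.png')
```

```text
tcp [ 0.6099 -0.1915  0.2493] hy 103.25 tilt [-0.  0.] t 20.2 gap 0.0293 F [ 0.3 -0.3 -2.5] g 60.8
```

View pics/s6.png

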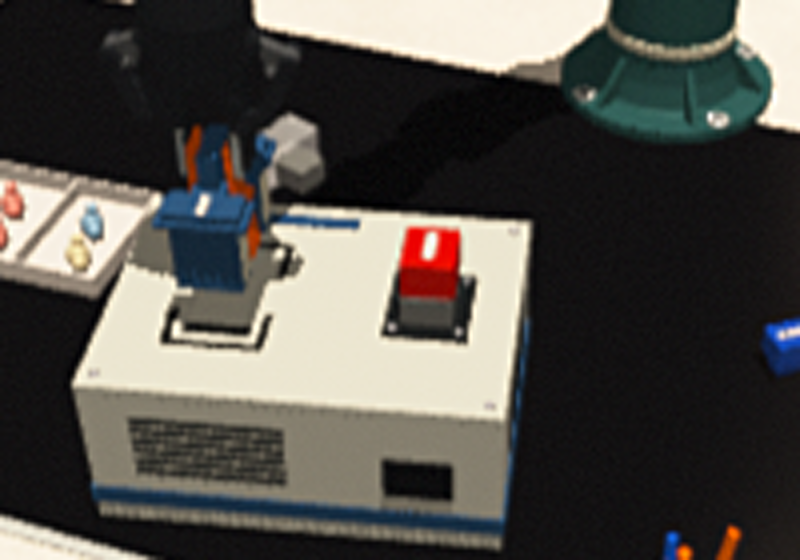

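The cassette (around 210,230 in the crop) hangs level and clear above its bay, and the plug (430,265) is seated.

```bash
python3 -c "
from station import r
print(r.sign_off())"
```

```text
the job is handed in; nothing more can be done
None
```

The job is handed in: the red plug is fully home in the suction inlet, and the cassette is held level and still by its pinched catches, its foot about 4 cm above the bay, at about 20 s of the 54 s allowed.

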